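# Shut the cartridge bay and fit the burner knob on a portable cooker

## Robot

A 6-joint arm with a two-finger parallel gripper is mounted at the origin on a cart in front of the work surface, level with it; the furniture and walls round the work are solid. World frame = base frame: x ahead of the robot, y to its left, z up, the work surface at z = 0. Lengths are in mm, angles in rad, forces in N, time in s.
With the tool pointing down it reaches from about 350 to 800 mm from the base axis. Payload 7.3 kg.
Tool frame: the origin (TCP) lies at the very end of the fingers, on their centre line; the grasp point (between the pads) lies 19 mm behind it; z points along the fingers, x is the direction in which the jaws open and shut, and the axes are right-handed (so a half turn about z gives the same grasp; the last joint's range is limited). The gripper opens to 85 mm and grips with 20 to 120 N. Pads are 22 mm wide; open, the fingers measure 114 mm over their backs; the gripper's body (76 mm by 85 mm) begins 54 mm behind the grasp point. The pads swing forward as they close: fully open they stand 13 mm farther back than shut.
Start: joints at [-1.488, 0.342, 1.524, -0, 1.275, -0.146], TCP at [119.096, -511.332, 231.322] pointing down, gripper open.
Joint ranges: [-2.53, 2.53], [-0.77, 2.02], [0.04, 2.7], [-1, 4.14], [0.28, 2.66], [-3.11, 3.11]. Speed limits (rad/s): [2.57, 2.57, 3.14, 3.14, 3.14, 3.14].

## Interface

Orientations are given as a rotation vector (axis times angle).
In Python, from cell import observe, cams, order, spotter gives the robot as it stands.
- The arm moves only by the tool play_rows, never from a script. Its arguments are lists of equal length, an entry for each row: "grip": the gripper command: -1 is shut, 1 is fully open, values between are in proportion; "slide": the shift along the tool's x, y, z in m, a list of three; "delta_rot": the turn, a rotation vector about the tool's x, y, z in rad, a list of three. In form: {"grip": [grip, ...], "slide": [[dx, dy, dz], ...], "delta_rot": [[rx, ry, rz], ...]}. A call has exactly 5 rows; each row is the pose to reach, as a shift and turn from the pose commanded when the call began, along the tool's axes at that moment; what a row does not reach only later rows make up. A row lasts 1/12 s, in which the tool goes at most 41.7 mm and 7.16 degrees, less where a joint would pass 70% of its speed; a pose out of reach is approached as far as the arm can. A call with a gripper value outside its range is refused whole. The fingers move at their own pace and stop on an object; "squeeze" is the grip in N (left out, the last holds). Time passes only in rows, so rows that repeat a pose let the fingers close, or fill a call up. It gives the time, the measured TCP pose, the force and the opening at its end, in the units of the state.
- observe(): the state, without advancing time (a new reading comes with each control period).
- cams.camera(name): name is "side" or "top" or "wrist"; returns a dict with "pixels" (480x640x3 uint8, red, green, blue), "camera_matrix" (3x3 intrinsics, pixels), "distortion" ([k1, k2, p1, p2, k3] as OpenCV has them; the pictures are not rectified), "rvec" (rotation vector, rad) and "tvec" (3), from world to camera coordinates, as OpenCV has them; the wrist camera has in their place "tool_from_camera" (4x4, takes a point from camera to tool coordinates, whose origin is the TCP and whose axes are the tool frame's). Camera axes: x right, y down, z forward; pixel columns grow to the right and rows downward; lengths in mm; the calibration is good to about 2 mm. A picture is of the moment at which its call begins: read the wrist's pose just before it. There is no depth.
- order.sign_off(): hands the job in, once; it reports no verdict.
Trained networks look in a picture, given as the dict that the camera call returned (one of the last four; its "shot" number tells which), for a name from the list of things; names that differ only in an ending like _2 or _b are one class to them, and where a whole thing is asked for, a point or a joint stands for the part that bears it (a point fixed in the world has none). Each returns a list of dicts, best first, with "score" (0 to 1); they miss things now and then, are a little off and sometimes report something else, mostly with a low value. They report only what shows in the picture. A call takes as long as a camera call. They do not tell look-alikes from the thing itself.
- spotter.search_frame(label, picture): "location" ([x, y, z] in mm, in world coordinates, good to about 4 mm: the middle of the surface that is visible of it).
- spotter.pinpoint(label, picture): "location" ([x, y, z] in mm, in world coordinates, good to about 4 mm: a listed point, or the origin of a listed thing).
The state is a dict: "clock": time; "q": joint angles; "dq": joint speeds; "joint_torque": joint torques, N m; "tcp_pos": TCP position; "tcp_rot": TCP orientation; "force": force on the tool from outside, world axes, zero at the start; "ft_torque": the same for the moment, N m; "gripper_width": finger opening in mm.
Only numpy, scipy, OpenCV 4.12 (cv2) and the standard library are available. Lean on these libraries where they do the work, as an engineer would, in place of code of your own. Each camera call takes 0.05 s, during which the arm holds its last target.

## Task

The portable cooker standing on the range has been given a fresh cartridge. First push its open cartridge lid down until it snaps fully shut under its catch; then pick up the loose control knob, turn it so that the flat in its bore matches the flat on the valve spindle, push it fully onto the spindle and press it all the way down against the valve spring, as for lighting. Finish while still holding the knob pressed down, with the lid shut, and leave the other things on the range where they stand.

Things in the scene. Friction and masses are not known exactly. Their poses are not given: they have to be found in the camera images.
- cooker: Steel one-burner cartridge cooker, fixed on the range; 250 (x) by 330 mm (y), deck 85 mm above the range top. Origin: centre of its underside; x to its rear (world x +-0.25 rad), y to its left, z up. Burner on the left, pan support up to 116 mm high at y -40 to 155 mm; cartridge bay right rear (x -62 to 125, y -165 to -48 mm); the valve spindle stands on the deck in front of the bay.
- lid (a joint): Angle of the cartridge lid, rad: 0 = fully shut on its catch, 1.57 = upright, stop at 1.75. Starts open at 0.9 to 1.5 and stays where it is left (hinge friction 0.12 N m). Pushed down, it meets the sprung catch at about 0.1; about 6 N down on the thumb pad snaps it past the catch to its stop at 0, where it is held.
- lid_hinge (a point): Middle of the lid's hinge line: cooker frame x 27.5, y -48, z 88 mm; the line runs along the cooker's x. The lid is a plate 178 mm long (along x), reaching 110 mm from the hinge, 5 mm thick. Shut, it lies level to the cooker's right (-y), top face 5 mm above the hinge line; open, its free edge is up and its top face looks to the burner.
- lid_pad (a point): Centre of the black ribbed thumb pad (44 x 20 mm) on the lid's top face at the middle of its free edge, 94 mm from the hinge line; turns with the lid. Press the lid here.
- knob: Loose metal knob, about 50 g, upright on the range top right of the cooker. Skirt 42 mm across, 15 mm high; on it a bar grip 14 mm thick (its y), 38 mm long (its x), top 38 mm above the underside. Origin: centre of the underside; z up. A dark line on the bar's +x half marks +x (within 1.2 rad of world +x). Bore from below: 12 mm deep, 11.6 mm across, its flat on the +x side 2.8 mm off the axis.
- knob_socket (a point): Closed upper end of the knob's bore, on the axis, 12 mm above the knob's underside.
- knob_index (a point): Point in the knob 15 mm from its axis in the direction of the index line (+x) and the bore's flat, 12 mm above the underside.
- spindle_tip (a point): Tip of the upright brass valve spindle, on its axis: cooker frame x -94.5, y -105, z 106 mm (21 mm above the deck), moving down with the valve. 10 mm diameter, with a flat 2 mm off the axis on the cooker's +x (rear) side; top 3.5 mm tapered to 7 mm. It cannot turn: the knob fits with its index line to the cooker's +x. Fully on, the knob's underside is 94 mm above the range top, 89 when pressed.
- spindle_flat (a point): Point 15 mm from the spindle's axis on the side of its flat, level with its tip.
- valve (a joint): How far the valve spindle is pressed down, in m: 0 = released, 0.005 = pressed to its stop. It springs back; it begins to move at about 5.6 N and takes about 9 N at the stop.
- pepper_mill: Dark wooden pepper mill, 58 mm in diameter, 150 mm high. Origin: centre of its underside. Bystander.
- salt_shaker: Salt shaker, 44 mm in diameter, 90 mm high. Origin: centre of its underside. Bystander.
- tumbler: Glass tumbler, 80 mm in diameter, 91 mm high. Origin: centre of its underside. Bystander.
- teaspoon: Steel teaspoon lying along x at the right edge of the range, 139 x 30 x 10 mm. Origin: centre of its underside. Bystander.
There are look-alikes about, which are no part of the job. Several things have the shape of the knob; the one meant has the colours described above.

How it is judged (in metres and radians):
On the way, in this order (a step that is already met when the one before it is completed fails the run):
1. the cartridge lid is snapped shut on its catch (value of joint lid below 0.03 rad), for 0.2 s.
2. with the lid shut, the knob is fully on the spindle, flat to flat (value of joint lid below 0.03 rad and distance between knob_socket and spindle_tip below 0.003 m and distance between knob_index and spindle_flat below 0.0055 m and angle between knob's own z axis and vertical below 0.12 rad).
At the end, for the whole second after the job is handed in: Lid shut on its catch (under 0.03 rad); knob fully on the spindle (bore end within 3 mm of its tip, index point within 5.5 mm of the flat's point, tilt under 0.12 rad), still pressed by the fingers (over 3 N), the valve held down more than 4 of its 5 mm (all of step 2 and value of joint valve above 0.004 m and contact force between the fingers and knob above 3 N); the arm keeps its last pose, push and grip.
It fails at once if a bystander is moved by more than 30 mm or tipped over (distance of any of pepper_mill, salt_shaker, tumbler, teaspoon from where it was at the start of the episode above 0.03 m or angle between any of pepper_mill, salt_shaker, tumbler, teaspoon's own z axis and vertical above 0.4 rad).
It also fails if it takes over 58 s, if anything falls off the work surface, if the arm or the gripper's body presses on something with over 40 N, if the wrist force passes 120 N, or if a joint passes its speed limit or range.

## Working session

There is one attempt and no reset: what is moved stays moved. The work goes in short steps, Python scripts to look and compute and a tool call to move; the robot and the scene stay as the last step left them, time stands still between calls to the robot, and variables do not carry over. Pictures are saved under pics/ and viewed, and the job is handed in when it is done.

Besides the shell and the picture viewer there is one more tool, called after "Request:" by a JSON object that holds its "method" and its "body". play_rows: Moves the arm, as the interface text tells. Its arguments: {"type":"object","properties":{"grip":{"type":"array","items":{"type":"number"}},"slide":{"type":"array","items":{"type":"array","items":{"type":"number"}}},"delta_rot":{"type":"array","items":{"type":"array","items":{"type":"number"}}},"squeeze":{"type":"number"}},"required":["grip","slide","delta_rot"]}

```bash
ls; mkdir -p pics; cat > h.py <<'E'
import numpy as np, cv2
from cell import observe, cams, order, spotter
def shot(n,f):
    p=cams.camera(n); cv2.imwrite('pics/'+f,cv2.cvtColor(p['pixels'],cv2.COLOR_RGB2BGR)); return p
E
python3 - <<'E'
from h import *
print(observe())
for n in ['side','top']:
    p=shot(n,n+'0.png')
    for l in ['cooker','lid_hinge','lid_pad','knob','knob_index','knob_socket','spindle_tip','spindle_flat','pepper_mill','salt_shaker','tumbler','teaspoon']:
        print(n,l,[(np.round(d['location']).tolist(),round(d['score'],2)) for d in spotter.pinpoint(l,p)][:4])
E
```

```text
pics
{'clock': 0.0, 'q': array([-1.48800080e+00,  3.42722714e-01,  1.52500415e+00, -2.97480504e-05,
        1.27538576e+00, -1.46014331e-01]), 'dq': array([-0.0002002 ,  0.00018757, -0.0004996 ,  0.00103993, -0.00051546,
        0.00033831]), 'joint_torque': array([-1.36606468e-03, -4.33667815e+01, -2.46013480e+01, -1.30081994e-04,
        7.86004151e-03,  7.86294038e-06]), 'tcp_pos': array([ 119.05255324, -510.92089631,  230.63044712]), 'tcp_rot': array([-2.45966491e+00,  1.95264195e+00,  1.66607331e-03]), 'force': array([-0.49159155,  0.71436502,  0.18032956]), 'ft_torque': array([ 0.02832803, -0.00902021, -0.00212979]), 'gripper_width': 85.53167893958148}
side cooker [([666.0, 77.0, 1.0], 0.88)]
side lid_hinge [([697.0, 39.0, 84.0], 0.84), ([534.0, -251.0, 18.0], 0.26)]
side lid_pad [([710.0, -7.0, 170.0], 0.87)]
side knob [([789.0, -329.0, -1.0], 0.83), ([503.0, -167.0, -0.0], 0.71), ([589.0, -169.0, -2.0], 0.61), ([522.0, -258.0, 3.0], 0.6)]
side knob_index [([531.0, -249.0, 17.0], 0.96), ([494.0, -156.0, 9.0], 0.93), ([582.0, -182.0, 12.0], 0.87)]
side knob_socket [([519.0, -25
[... 486 characters left out ...]
2.0, 2.0], 0.92), ([503.0, -172.0, 1.0], 0.69), ([590.0, -170.0, -4.0], 0.58), ([794.0, -325.0, -1.0], 0.56)]
top knob_index [([530.0, -250.0, 13.0], 0.88), ([802.0, -322.0, 14.0], 0.83), ([497.0, -153.0, 13.0], 0.77), ([580.0, -180.0, 10.0], 0.66)]
top knob_socket [([786.0, -328.0, 12.0], 0.81), ([524.0, -260.0, 10.0], 0.77), ([502.0, -169.0, 13.0], 0.74), ([592.0, -168.0, 12.0], 0.59)]
top spindle_tip [([590.0, -40.0, 104.0], 0.49)]
top spindle_flat [([606.0, -39.0, 101.0], 0.39)]
top pepper_mill [([698.0, -337.0, 0.0], 0.66)]
top salt_shaker [([634.0, -367.0, 1.0], 0.63), ([699.0, -335.0, -2.0], 0.49)]
top tumbler [([696.0, -252.0, -1.0], 0.73)]
top teaspoon [([520.0, -390.0, 2.0], 0.87)]
```

View pics/top0.png

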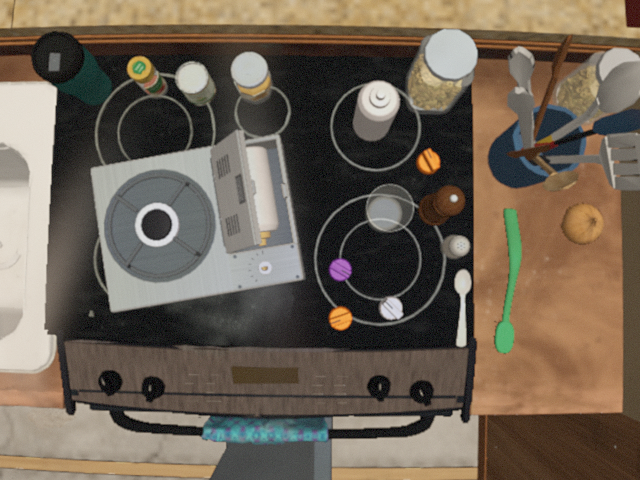

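View pics/side0.png

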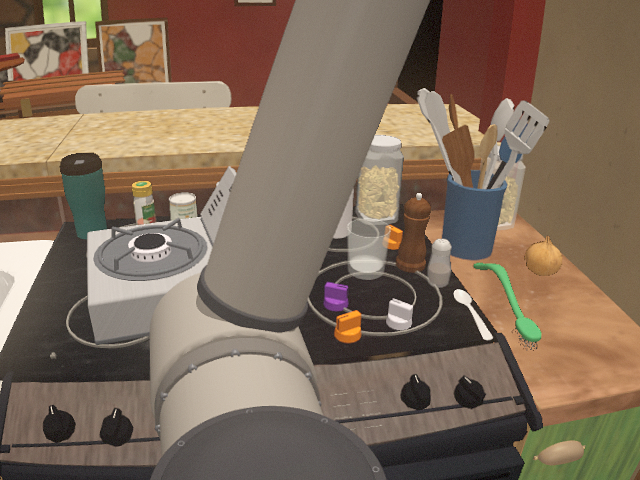

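The top view shows the silver-white knob at about (391,308). The orange knobs (341,318) and (428,161) and the purple one (340,269) are look-alikes. The cooker deck corners are near (92,167), (285,135), (303,278) and (113,311), and the spindle is at about (265,267). I'll zoom in to measure these more closely.

```bash
python3 - <<'E'
import cv2
im=cv2.imread('pics/top0.png')
a=cv2.resize(im[120:320,80:310],None,fx=3.4,fy=3,interpolation=cv2.INTER_CUBIC)
a=cv2.resize(im[120:320,80:310],(690,600),interpolation=cv2.INTER_CUBIC);cv2.imwrite('pics/z1.png',a)
b=im[285:335,365:415];b=cv2.resize(b,(400,400),interpolation=cv2.INTER_CUBIC)
c=im[250:285,245:285];c=cv2.resize(c,(400,350),interpolation=cv2.INTER_CUBIC)
c=cv2.copyMakeBorder(c,0,50,0,0,0)
cv2.imwrite('pics/z2.png',cv2.hconcat([b,c]))
E
```

```text
(no output)
```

View pics/z1.png

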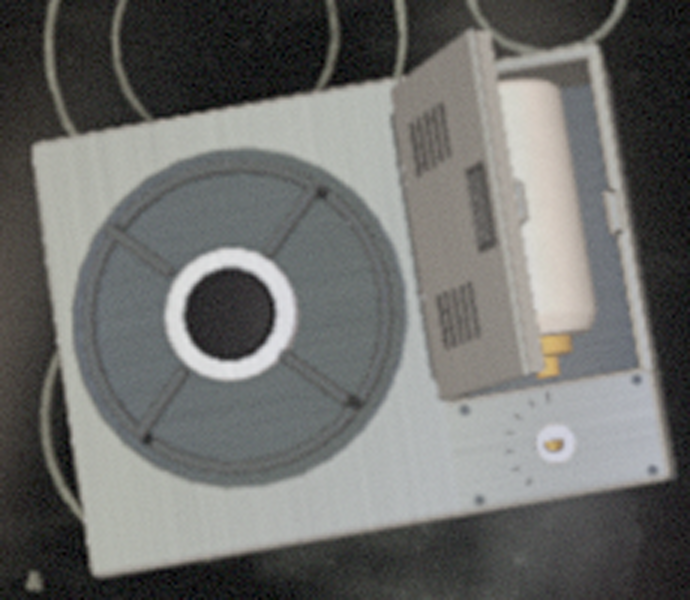

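View pics/z2.png

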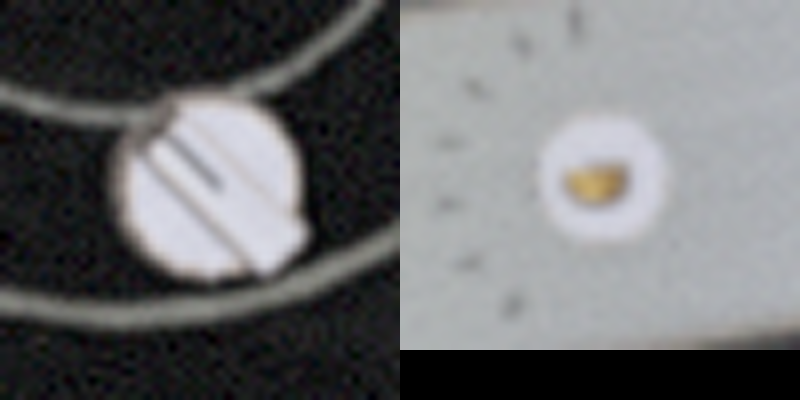

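The zooms show the deck corners clearly, the spindle with its flat facing the cooker's rear, and the knob's index line pointing up-left. I'll fit poses to these.

```bash
cat >> h.py <<'E'
def ray(p,uv,z,T=None):
    K=p['camera_matrix'];D=np.array(p['distortion'],float)
    n=cv2.undistortPoints(np.array([[uv]],float),K,D)[0,0]
    d=np.array([n[0],n[1],1.])
    if T is None:
        R=cv2.Rodrigues(np.array(p['rvec'],float))[0];t=np.array(p['tvec'],float).ravel()
        c=-R.T@t;d=R.T@d
    else: c=T[:3,3];d=T[:3,:3]@d
    return c+d*(z-c[2])/d[2]
def wristT(s,p):
    T=np.eye(4);T[:3,:3]=cv2.Rodrigues(np.array(s['tcp_rot']))[0];T[:3,3]=s['tcp_pos']
    return T@np.array(p['tool_from_camera'])
E
python3 - <<'E'
from h import *
p=cams.camera('top')
Z=[(33,145),(600,42),(672,477),(97,576)]
L=np.array([(125,165),(125,-165),(-125,-165),(-125,165)],float)
W=np.array([ray(p,(80+u/3-.33,120+v/3-.33),85)[:2] for u,v in Z]);print(W.round(1))
from scipy.spatial.transform import Rotation as Ro
Lc=L-L.mean(0);Wc=W-W.mean(0)
a=np.arctan2((Lc[:,0]*Wc[:,1]-Lc[:,1]*Wc[:,0]).sum(),(Lc*Wc).sum());c=W.mean(0)
R=np.array([[np.cos(a),-np.sin(a)],[np.sin(a),np.cos(a)]])
print('yaw',a,'c',c,'resid',(W-c-L@R.T).round(1))
for n,q in dict(spind=(-94.5,-105),hinge=(27.5,-48),padshut=(27.5,-142)).items(): print(n,c+R@q)
print('spindle tip px',ray(p,(245+19.6-.45,250+18.4-.45),106))
f=lambda u,v,z:ray(p,(365+u/8-.45,285+v/8-.45),z)
print('line',f(165,135,38),f(218,186,38)); d=f(165,135,38)-f(218,186,38);print(np.arctan2(d[1],d[0]))
e1,e2=f(150,128,38),f(288,255,38);print('bar',e1,e2,(e1+e2)/2,np.linalg.norm(e1-e2)); d=e1-e2;print(np.arctan2(d[1],d[0]))
print('Padpos', [np.round(f['location'],1) for f in spotter.pinpoint('lid_pad',p)])
E
```

```text
[[ 754.9  261.6]
 [ 816.9  -60.7]
 [ 573.2 -105.6]
 [ 512.5  214.2]]
yaw 0.18839218722611487 c [664.39583948  77.38619254] resid [[-1.4 -1.3]
 [-1.2  0.6]
 [ 0.7  2.5]
 [ 1.8 -1.8]]
spind [591.23224045 -43.4539406 ]
hinge [700.39870049  35.38566874]
padshut [718.00299912 -56.95115311]
spindle tip px [589.82179604 -41.87395093 106.        ]
line [ 535.01191862 -246.85638744   38.        ] [ 524.05406973 -258.55864435   38.        ]
0.8182373921854258
bar [ 536.49657038 -243.5605495    38.        ] [ 509.21579723 -274.02606686   38.        ] [ 522.8561838  -258.79330818   38.        ] 40.894844800519195
0.840492978208903
Padpos [array([710.6,  -6.6, 172.7])]
```

```bash
cat >> h.py <<'E'
HG=np.array([700,36,88.]);YAW=0.188
ER=np.array([np.sin(YAW),-np.cos(YAW),0]);
def lidpt(r,h): return HG+ER*r+np.array([0,0,h])
def sl(w,s=None):
    s=s or observe();R=cv2.Rodrigues(np.array(s['tcp_rot']))[0]
    return np.round(R.T@(np.array(w)-s['tcp_pos'])/1000,4)
def jaw(s=None):
    s=s or observe();R=cv2.Rodrigues(np.array(s['tcp_rot']))[0];return np.arctan2(R[1,0],R[0,0])
E
python3 - <<'E'
from h import *
print(jaw(),-np.pi/2+YAW, sl(lidpt(15,155)),sl(lidpt(15,85)))
E
```

```text
-1.3420201317380211 -1.3827963267948966 [-0.3863 -0.6893 -0.0117] [-0.3863 -0.6893  0.0583]
```

Request:
{"method": "play_rows", "body": {"grip": [-1,-1,-1,-1,-1], "slide": [[-0.0195,-0.0345,-0.003],[-0.039,-0.069,-0.006],[-0.0585,-0.1035,-0.01],[-0.078,-0.138,-0.01],[-0.0975,-0.1725,-0.012]], "delta_rot": [[0,0,0.04],[0,0,0.04],[0,0,0.04],[0,0,0.04],[0,0,0.04]]}}

```text
clock: 1.82
tcp_pos: [265.9, -375.8, 243.4]
tcp_rot: [2.42, -2.003, 0.0]
force: [0.1, -0.4, -0.1]
gripper_width: 25.6
```

Request:
{"method": "play_rows", "body": {"grip": [-1,-1,-1,-1,-1], "slide": [[-0.0195,-0.0345,0],[-0.039,-0.069,0],[-0.0585,-0.1035,0],[-0.078,-0.138,0],[-0.0975,-0.1725,0]], "delta_rot": [[0,0,0],[0,0,0],[0,0,0],[0,0,0],[0,0,0]]}}

```text
clock: 2.23
tcp_pos: [417.4, -247.6, 243.6]
tcp_rot: [2.421, -2.002, 0.001]
force: [-0.1, -1.1, 0.5]
gripper_width: 0.2
```

Request:
{"method": "play_rows", "body": {"grip": [-1,-1,-1,-1,-1], "slide": [[-0.0195,-0.0345,0],[-0.039,-0.069,0],[-0.0585,-0.1035,0],[-0.078,-0.138,0],[-0.0975,-0.1725,0]], "delta_rot": [[0,0,0],[0,0,0],[0,0,0],[0,0,0],[0,0,0]]}}

```text
clock: 2.65
tcp_pos: [568.5, -119.3, 243.4]
tcp_rot: [2.421, -2.002, 0.001]
force: [0.4, -1.9, 1.0]
gripper_width: -0.1
```

```bash
python3 - <<'E'
from h import *
s=observe();print(s['tcp_pos'],s['clock'],s['force'],jaw(s), sl(lidpt(15,155),s),sl(lidpt(15,85),s))
E
```

```text
[ 568.54010805 -119.29624814  243.36549592] 2.65 [ 0.38544169 -1.87162693  1.03365996] -1.3817612509025108 [-0.1128 -0.1583  0.0004] [-0.1128 -0.1583  0.0704]
```

Request:
{"method": "play_rows", "body": {"grip": [-1,-1,-1,-1,-1], "slide": [[-0.02,-0.028,0],[-0.04,-0.056,0],[-0.06,-0.085,0],[-0.08,-0.115,0],[-0.1,-0.14,0]], "delta_rot": [[0,0,0],[0,0,0],[0,0,0],[0,0,0],[0,0,0]]}}

```text
clock: 3.07
tcp_pos: [687.3, 5.2, 242.9]
tcp_rot: [-2.421, 2.002, -0.0]
force: [-0.1, -0.7, -0.1]
gripper_width: -0.0
```

Request:
{"method": "play_rows", "body": {"grip": [-1,-1,-1,-1,-1], "slide": [[0,0,0],[0,0,0],[0,0,0],[0,0,0],[0,0,0]], "delta_rot": [[0,0,0],[0,0,0],[0,0,0],[0,0,0],[0,0,0]]}}

```text
clock: 3.48
tcp_pos: [685.6, 2.4, 243.8]
tcp_rot: [2.419, -2.004, 0.001]
force: [-0.2, -0.2, -0.6]
gripper_width: -0.1
```

```bash
python3 - <<'E'
from h import *
s=observe();print(s['tcp_pos'],s['clock'],s['force'],jaw(s), sl(lidpt(15,155),s),sl(lidpt(15,85),s))
p=shot('wrist','w1.png')
p=shot('top','t1.png')
p=shot('side','s1.png')
E
```

```text
[685.57677565   2.37732266 243.75775647] 3.4833 [-0.23569945 -0.19313037 -0.59786382] -1.383468971071551 [-0.0153 -0.0204  0.0008] [-0.0154 -0.0204  0.0708]
```

View pics/w1.png

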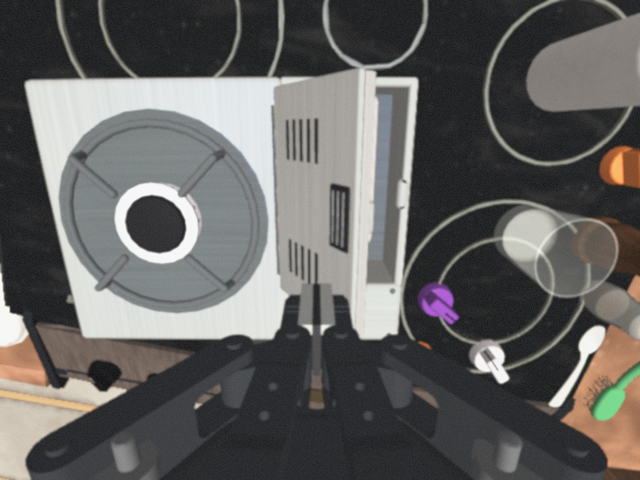

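View pics/t1.png

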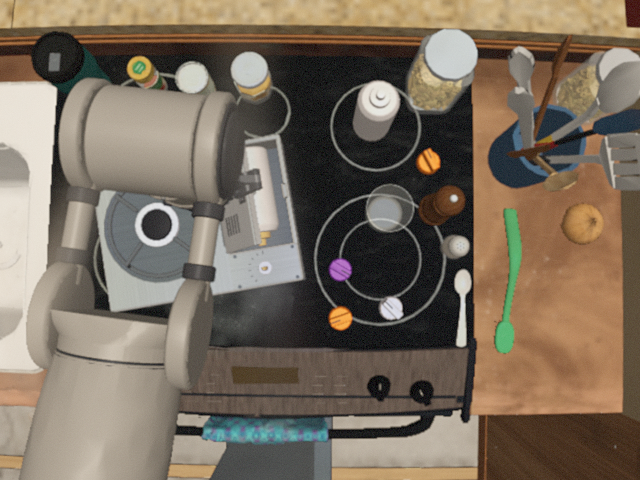

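View pics/s1.png

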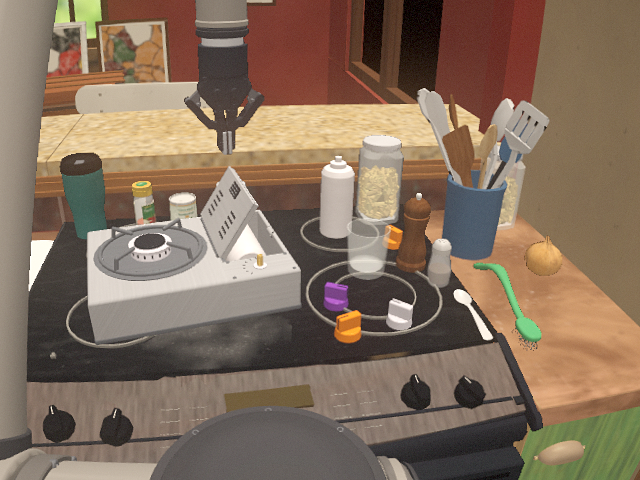

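The side view shows the fingers over the lid and the spindle clear at (260,260). Next I move in front of the lid face.

Request:
{"method": "play_rows", "body": {"grip": [-1,-1,-1,-1,-1], "slide": [[-0.0155,-0.0205,0],[-0.0155,-0.0205,0.02],[-0.0155,-0.0205,0.05],[-0.0155,-0.0205,0.071],[-0.0155,-0.0205,0.071]], "delta_rot": [[0,0,0],[0,0,0],[0,0,0],[0,0,0],[0,0,0]]}}

```text
clock: 4.05
tcp_pos: [700.6, 22.5, 166.8]
tcp_rot: [2.416, -1.999, -0.012]
force: [-0.2, 0.9, -0.2]
gripper_width: -0.1
```

```bash
python3 - <<'E'
from h import *
s=observe();print(s['tcp_pos'],s['clock'],s['force'])
p=shot('side','s2.png')
im=cv2.imread('pics/s2.png');cv2.imwrite('pics/s2z.png',cv2.resize(im[100:340,70:320],None,fx=2.4,fy=2.4))
d=100
for th in [1.05,.9,.75,.6,.45,.3,.15,.05,0]:
    print(th,np.round([d*np.cos(th)-5*np.sin(th)-15-15,d*np.sin(th)+5*np.cos(th)-85],0))
E
```

```text
[700.55391228  22.46713128 166.82345498] 4.05 [-0.24408006  0.91865096 -0.19605612]
1.05 [15.  4.]
0.9 [28. -4.]
0.75 [ 40. -13.]
0.6 [ 50. -24.]
0.45 [ 58. -37.]
0.3 [ 64. -51.]
0.15 [ 68. -65.]
0.05 [ 70. -75.]
0 [ 70. -80.]
```

View pics/s2z.png

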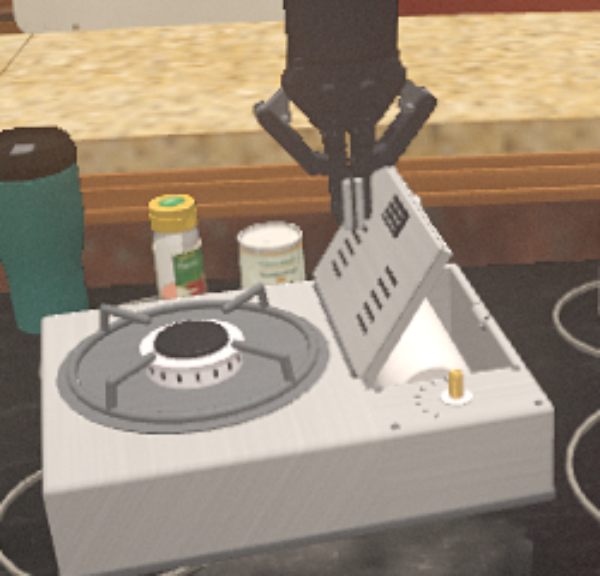

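Request:
{"method": "play_rows", "body": {"grip": [-1,-1,-1,-1,-1], "slide": [[0.013,0,0.0],[0.023,0,0.003],[0.034,0,0.008],[0.042,0,0.015],[0.05,0,0.024]], "delta_rot": [[0,0,0],[0,0,0],[0,0,0],[0,0,0],[0,0,0]]}}

```text
clock: 4.52
tcp_pos: [713.4, -28.4, 149.1]
tcp_rot: [-2.419, 2.003, -0.004]
force: [0.6, 0.0, 1.1]
gripper_width: 0.2
```

Request:
{"method": "play_rows", "body": {"grip": [-1,-1,-1,-1,-1], "slide": [[0.006,0,0.009],[0.011,0,0.018],[0.015,0,0.027],[0.018,0,0.034],[0.02,0,0.039]], "delta_rot": [[0,0,0],[0,0,0],[0,0,0],[0,0,0],[0,0,0]]}}

```text
clock: 4.93
tcp_pos: [715.9, -46.2, 107.5]
tcp_rot: [2.42, -2.002, -0.003]
force: [-0.1, 1.5, 0.3]
gripper_width: 0.0
```

```bash
python3 - <<'E'
from h import *
s=observe();print(s['tcp_pos'],s['clock'],s['force'],sl(lidpt(85,5)))
p=shot('side','s3.png')
im=cv2.imread('pics/s3.png');cv2.imwrite('pics/s3z.png',cv2.resize(im[100:340,70:320],None,fx=2.4,fy=2.4))
E
```

```text
[715.86371303 -46.19555246 107.520471  ] 4.9333 [-0.06924598  1.45184029  0.25738435] [0.0013 0.0002 0.0145]
```

View pics/s3z.png

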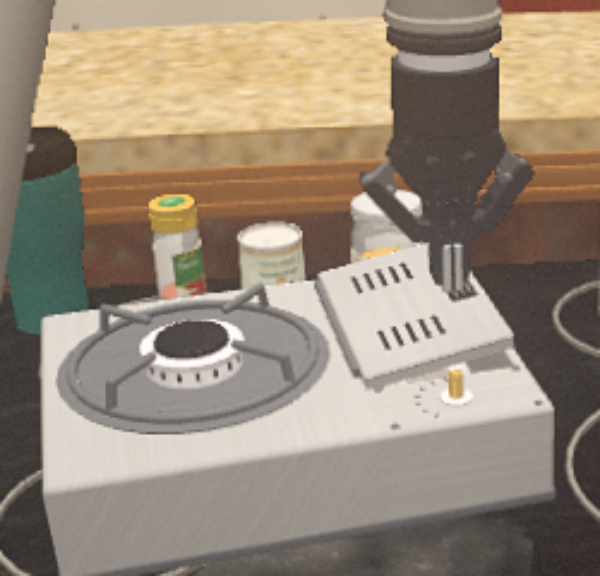

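The lid is nearly down with the fingers on the pad. I keep pressing.

Request:
{"method": "play_rows", "body": {"grip": [-1,-1,-1,-1,-1], "slide": [[0.003,0,0.004],[0.005,0,0.008],[0.005,0,0.011],[0.005,0,0.014],[0.005,0,0.016]], "delta_rot": [[0,0,0],[0,0,0],[0,0,0],[0,0,0],[0,0,0]]}}

```text
clock: 5.4
tcp_pos: [717.2, -51.1, 93.0]
tcp_rot: [2.421, -2.002, 0.0]
force: [0.2, 0.6, 10.2]
gripper_width: 0.5
```

Request:
{"method": "play_rows", "body": {"grip": [-1,-1,-1,-1,-1], "slide": [[0,0,0.001],[0,0,0.002],[0,0,0.003],[0,0,0.003],[0,0,0.003]], "delta_rot": [[0,0,0],[0,0,0],[0,0,0],[0,0,0],[0,0,0]]}}

```text
clock: 5.82
tcp_pos: [717.4, -51.1, 92.9]
tcp_rot: [-2.421, 2.002, -0.002]
force: [-6.1, 1.0, 13.0]
gripper_width: -0.1
```

Request:
{"method": "play_rows", "body": {"grip": [-1,-1,-1,-1,-1], "slide": [[0,0,0.001],[0,0,-0.03],[0,0,-0.06],[0,0,-0.09],[0,0,-0.12]], "delta_rot": [[0,0,0],[0,0,0],[0,0,0],[0,0,0],[0,0,0]]}}

```text
clock: 6.23
tcp_pos: [717.0, -51.0, 211.6]
tcp_rot: [2.421, -2.002, -0.0]
force: [1.2, 0.6, -0.6]
gripper_width: 0.2
```

```bash
python3 - <<'E'
from h import *
s=observe();print(s['tcp_pos'],s['clock'],s['force'],sl([523,-259,213]))
p=shot('side','s4.png')
im=cv2.imread('pics/s4.png');cv2.imwrite('pics/s4z.png',cv2.resize(im[180:340,70:320],None,fx=3,fy=3))
print([(np.round(d['location'],1),d['score']) for d in spotter.pinpoint('spindle_tip',p)])
print([(np.round(d['location'],1),d['score']) for d in spotter.pinpoint('spindle_flat',p)])
E
```

```text
[717.04956285 -50.96563654 211.56787628] 6.2333 [ 1.1790926   0.55997841 -0.60787271] [ 0.1679  0.2297 -0.0013]
[(array([589.5, -43. , 106.9]), 0.58)]
[(array([ 7.053e+02, -3.430e+02,  4.000e-01]), 0.67), (array([607.1, -35.9, 107. ]), 0.65)]
```

View pics/s4z.png

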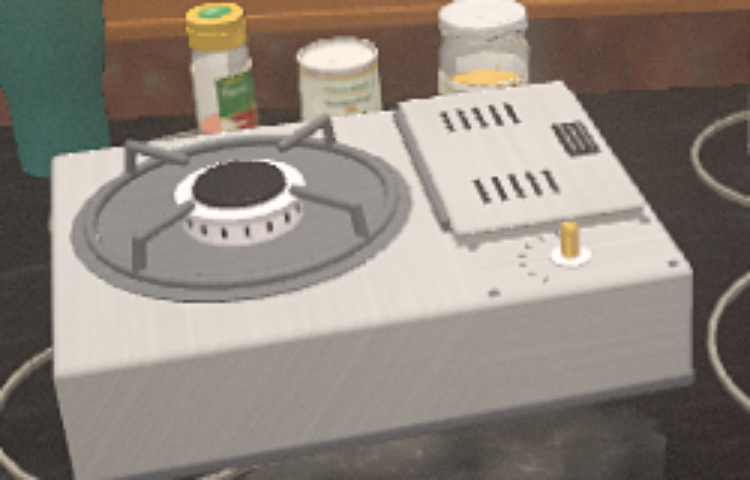

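The lid lies flat and flush, so it's shut. Next I travel to the knob, turning the jaws, and look with the wrist camera.

Request:
{"method": "play_rows", "body": {"grip": [1,1,1,1,1], "slide": [[0.02,0.028,0],[0.042,0.058,0],[0.065,0.088,0],[0.087,0.118,0],[0.109,0.148,0]], "delta_rot": [[0,0,0],[0,0,0],[0,0,0],[0,0,0],[0,0,0]]}}

```text
clock: 6.8
tcp_pos: [590.4, -186.5, 208.6]
tcp_rot: [2.421, -2.001, -0.004]
force: [1.4, -0.9, 0.3]
gripper_width: 60.1
```

Request:
{"method": "play_rows", "body": {"grip": [1,1,1,1,1], "slide": [[0.02,0.028,0],[0.042,0.057,0],[0.065,0.086,0],[0.087,0.116,0.005],[0.107,0.145,0.012]], "delta_rot": [[0,0,-0.12],[0,0,-0.24],[0,0,-0.36],[0,0,-0.48],[0,0,-0.6]]}}

```text
clock: 7.22
tcp_pos: [468.4, -319.2, 197.4]
tcp_rot: [2.908, -1.189, -0.001]
force: [-0.3, -1.8, -1.4]
gripper_width: 85.4
```

Request:
{"method": "play_rows", "body": {"grip": [1,1,1,1,1], "slide": [[0,0,0],[0,0,0],[0,0,0],[0,0,0],[0,0,0]], "delta_rot": [[0,0,-0.03],[0,0,-0.03],[0,0,-0.03],[0,0,-0.03],[0,0,-0.03]]}}

```text
clock: 7.63
tcp_pos: [470.7, -317.3, 198.1]
tcp_rot: [-2.922, 1.152, 0.0]
force: [0.0, -0.0, 0.1]
gripper_width: 85.1
```

```bash
python3 - <<'E'
from h import *
s=observe();print(s['tcp_pos'],s['clock'],jaw(s))
p=shot('wrist','w5.png')
im=cv2.imread('pics/w5.png')
for l in ['knob','knob_socket','knob_index','spindle_tip']: print(l,[(np.round(d['location'],1).tolist(),round(d['score'],2)) for d in spotter.pinpoint(l,p)])
E
```

```text
[ 470.7498658  -317.30132434  198.06125271] 7.6333 -0.7512552458893583
knob [([521.8, -260.4, 4.1], 0.7), ([501.1, -166.9, -3.5], 0.63)]
knob_socket [([503.7, -166.0, 13.0], 0.84), ([522.7, -256.8, 11.1], 0.65)]
knob_index [([534.6, -247.9, 13.3], 0.93), ([584.9, -182.9, 12.9], 0.79), ([494.8, -154.1, 12.7], 0.73), ([526.2, -391.1, -0.4], 0.57)]
spindle_tip []
```

View pics/w5.png

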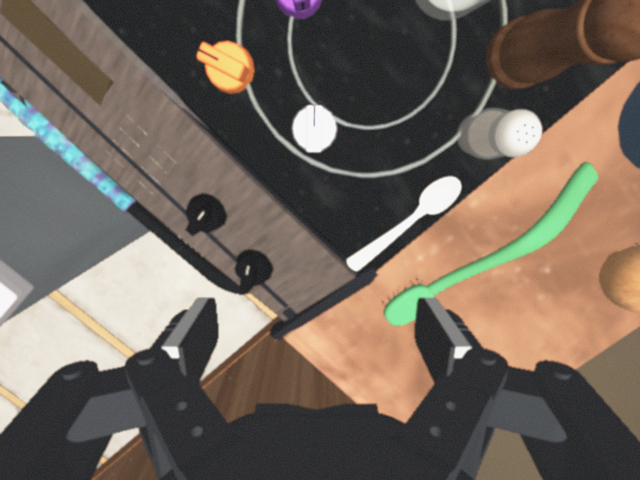

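```bash
python3 - <<'E'
from h import *
im=cv2.imread('pics/w5.png');cv2.imwrite('pics/w5z.png',cv2.resize(im[90:165,275:355],None,fx=8,fy=8,interpolation=cv2.INTER_CUBIC)[:600])
s=observe();p=cams.camera('wrist');np.savez('pics/w5.npz',T=wristT(s,p),K=p['camera_matrix'],D=p['distortion']); print(wristT(s,p)[:3,3])
E
```

```text
[ 522.25150053 -262.49282504  341.46331946]
```

View pics/w5z.png

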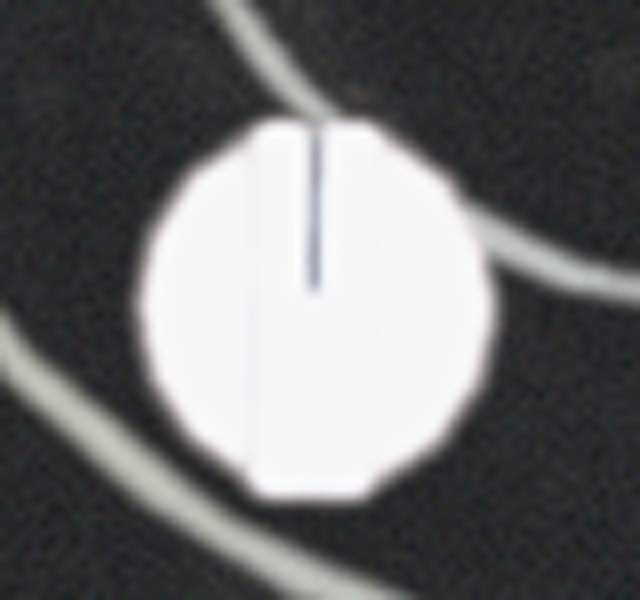

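The zoom shows the knob's bar nearly aligned with the jaws, centred at about zoom (314,308), with the index line pointing up.

```bash
python3 - <<'E'
from h import *
s=observe();p=cams.camera('wrist');T=wristT(s,p)
f=lambda u,v,z:ray(p,(275+u/8-.45,90+v/8-.45),z,T)
a,b=f(317,128,38),f(313.5,290,38);d=a-b;print(np.arctan2(d[1],d[0]))
for L in [((252,150),(250,480)),((375,150),(375,480))]:
    a,b=f(*L[0],38),f(*L[1],38);d=a-b;print(np.arctan2(d[1],d[0]))
e1,e2=f(315,120,38),f(314,497,38);print('ctr38',(e1+e2)/2,np.linalg.norm(e1-e2))
print('skirt',f(317,309,15))
print(jaw(s)+np.pi/2)
c=(e1+e2)/2
for z in (90,10): print(z,sl([c[0],c[1],z],s))
E
```

```text
0.7949096980562286
0.8046301007180671
0.8238811223683778
ctr38 [ 521.09658672 -261.00548098   38.        ] 38.46863552986372
skirt [ 521.44585504 -260.84300038   15.        ]
0.8193283415094138
90 [-0.0018 -0.0762  0.1083]
10 [-0.0018 -0.0762  0.1883]
```

Request:
{"method": "play_rows", "body": {"grip": [0.2,0.2,0.2,0.2,0.2], "slide": [[-0.001,-0.025,0.03],[-0.0018,-0.05,0.06],[-0.0018,-0.0762,0.09],[-0.0018,-0.0762,0.108],[-0.0018,-0.0762,0.108]], "delta_rot": [[0,0,0],[0,0,0],[0,0,0.007],[0,0,0.007],[0,0,0.007]]}}

```text
clock: 8.4
tcp_pos: [519.3, -258.7, 86.0]
tcp_rot: [-2.918, 1.16, 0.012]
force: [-1.2, 0.1, 0.5]
gripper_width: 51.3
```

Request:
{"method": "play_rows", "body": {"grip": [0.2,0.2,0.2,0.2,0.2], "slide": [[0,0,0],[0,0,0.02],[0,0,0.035],[0,0,0.05],[0,0,0.05]], "delta_rot": [[0,0,0],[0,0,0],[0,0,0],[0,0,0],[0,0,0]]}}

```text
clock: 8.82
tcp_pos: [519.9, -261.9, 39.8]
tcp_rot: [-2.917, 1.166, 0.002]
force: [-1.7, -0.8, 0.5]
gripper_width: 51.1
```

```bash
python3 - <<'E'
from h import *
s=observe();print(s['tcp_pos'],s['clock'],jaw(s)+np.pi/2,s['gripper_width'],sl([521.2,-260.9,17.5]))
p=shot('wrist','w6.png')
E
```

```text
[ 519.8972867  -261.92687041   39.75561467] 8.8167 0.8104626830981578 51.06811584532686 [ 0.0003 -0.0017  0.0223]
```

View pics/w6.png

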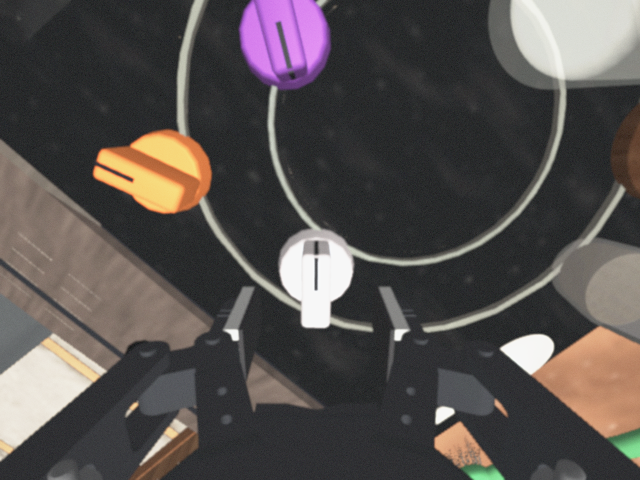

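The bar is centred between the fingers at about (316,285). I descend and grip.

Request:
{"method": "play_rows", "body": {"grip": [0.2,0.2,0.2,0.2,0.2], "slide": [[0,-0.001,0.008],[0,-0.001,0.016],[0,-0.001,0.021],[0,-0.001,0.021],[0,-0.001,0.021]], "delta_rot": [[0,0,0],[0,0,0],[0,0,0],[0,0,0],[0,0,0]]}}

```text
clock: 9.28
tcp_pos: [521.4, -260.6, 19.2]
tcp_rot: [2.918, -1.164, -0.001]
force: [-0.5, 0.1, 0.1]
gripper_width: 51.2
```

Request:
{"method": "play_rows", "body": {"grip": [-0.2,-0.5,-0.7,-1,-1], "slide": [[0,0,0],[0,0,0],[0,0,0],[0,0,0],[0,0,0]], "delta_rot": [[0,0,0],[0,0,0],[0,0,0],[0,0,0],[0,0,0]], "squeeze": 50}}

```text
clock: 9.7
tcp_pos: [521.8, -260.8, 19.8]
tcp_rot: [2.918, -1.164, 0.002]
force: [0.2, 1.1, 3.6]
gripper_width: 12.9
```

Request:
{"method": "play_rows", "body": {"grip": [-1,-1,-1,-1,-1], "slide": [[0,0,0],[0,0,0],[0,0,0],[0,0,0],[0,0,0]], "delta_rot": [[0,0,0],[0,0,0],[0,0,0],[0,0,0],[0,0,0]]}}

```text
clock: 10.12
tcp_pos: [521.8, -260.8, 19.8]
tcp_rot: [2.918, -1.164, 0.002]
force: [0.1, 0.5, 4.3]
gripper_width: 12.8
```

```bash
python3 - <<'E'
from h import *
s=observe();print(s['tcp_pos'],s['clock'],jaw(s)+np.pi/2,s['gripper_width'],s['force'])
p=shot('wrist','w7.png')
E
```

```text
[ 521.79722262 -260.82448501   19.75410517] 10.1167 0.8117763545260359 12.812333235800814 [0.12872894 0.53522625 4.33770554]
```

View pics/w7.png

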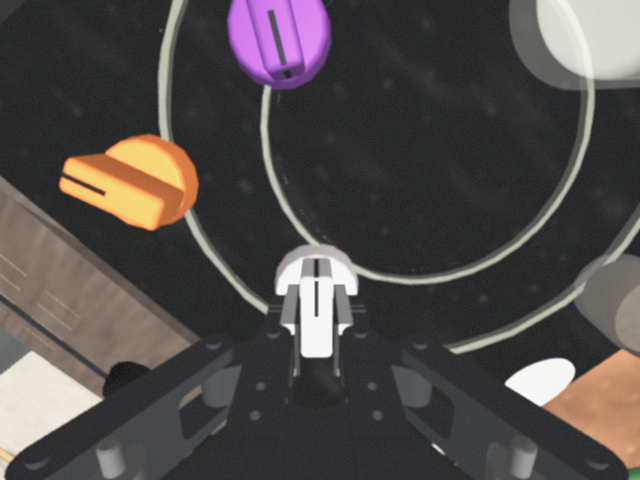

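The fingers hold the bar (12.8 mm opening). I lift, then carry it to the spindle while turning it.

Request:
{"method": "play_rows", "body": {"grip": [-1,-1,-1,-1,-1], "slide": [[0,0,-0.02],[0,0,-0.05],[0,0,-0.08],[0,0,-0.115],[0,0,-0.14]], "delta_rot": [[0,0,0],[0,0,0],[0,0,0],[0,0,0],[0,0,0]]}}

```text
clock: 10.58
tcp_pos: [521.6, -260.6, 161.5]
tcp_rot: [2.918, -1.164, 0.002]
force: [0.3, -0.5, -0.3]
gripper_width: 13.1
```

Request:
{"method": "play_rows", "body": {"grip": [-1,-1,-1,-1,-1], "slide": [[0,0,0],[0,0,0],[0,0,0],[0,0,0],[0,0,0]], "delta_rot": [[0,0,0.1],[0,0,0.2],[0,0,0.31],[0,0,0.42],[0,0,0.52]]}}

```text
clock: 11.0
tcp_pos: [521.0, -260.3, 158.6]
tcp_rot: [2.516, -1.882, -0.002]
force: [-0.5, 0.4, 0.6]
gripper_width: 12.8
```

Request:
{"method": "play_rows", "body": {"grip": [-1,-1,-1,-1,-1], "slide": [[0,0,0],[0,0,0],[0,0,0],[0,0,0],[0,0,0]], "delta_rot": [[0,0,0.1],[0,0,0.104],[0,0,0.104],[0,0,0.104],[0,0,0.104]]}}

```text
clock: 11.42
tcp_pos: [521.4, -260.6, 159.1]
tcp_rot: [2.422, -2.001, -0.001]
force: [-0.2, -0.5, 0.3]
gripper_width: 12.8
```

```bash
python3 - <<'E'
from h import *
s=observe();print(s['tcp_pos'],s['clock'],jaw(s)+np.pi/2,s['gripper_width'],s['force'])
print(sl([590,-42.3,150]))
p=shot('wrist','w8.png')
E
```

```text
[ 521.38225776 -260.55224597  159.10128017] 11.4167 0.18976940243573637 12.835085424912624 [-0.24600736 -0.52905419  0.25506808]
[-0.2014 -0.1086  0.0091]
```

View pics/w8.png

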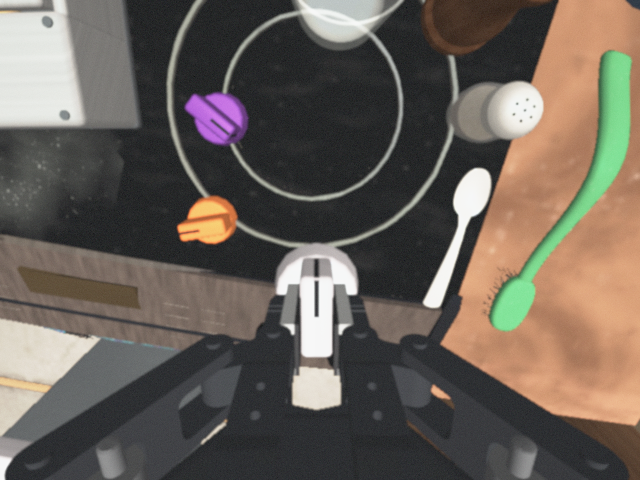

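The knob is held firmly with its index line forward. I move to a standoff in front of the spindle to measure it with the wrist camera.

Request:
{"method": "play_rows", "body": {"grip": [-1,-1,-1,-1,-1], "slide": [[-0.04,0,0],[-0.08,-0.01,0],[-0.12,-0.02,0],[-0.16,-0.03,0],[-0.2,-0.0386,0]], "delta_rot": [[0,0,0],[0,0,0],[0,0,0],[0,0,0],[0,0,0]]}}

```text
clock: 11.88
tcp_pos: [522.0, -55.2, 159.5]
tcp_rot: [-2.42, 2.003, -0.001]
force: [0.8, 0.7, 0.4]
gripper_width: 12.9
```

Request:
{"method": "play_rows", "body": {"grip": [-1,-1,-1,-1,-1], "slide": [[0,0,0],[0,0,0],[0,0,0],[0,0,0],[0,0,0]], "delta_rot": [[0,0,0],[0,0,0],[0,0,0],[0,0,0],[0,0,0]]}}

```text
clock: 12.3
tcp_pos: [522.1, -58.3, 159.2]
tcp_rot: [2.418, -2.005, 0.0]
force: [-0.6, -0.2, -0.7]
gripper_width: 12.9
```

```bash
python3 - <<'E'
from h import *
s=observe();print(s['tcp_pos'],s['clock'],jaw(s)+np.pi/2,s['force'])
p=shot('wrist','w9.png');T=wristT(s,p);np.savez('pics/w9.npz',T=T,K=p['camera_matrix'],D=p['distortion'])
for l in ['spindle_tip','spindle_flat','knob_index','knob_socket']: print(l,[(np.round(d['location'],1).tolist(),round(d['score'],2)) for d in spotter.pinpoint(l,p)])
pt=np.array([590,-42.3,106.]);W=np.linalg.inv(T);c=W[:3,:3]@pt+W[:3,3]
uv=cv2.projectPoints(c[None],np.zeros(3),np.zeros(3),p['camera_matrix'],np.array(p['distortion'],float))[0].ravel();print(uv)
im=cv2.imread('pics/w9.png');u,v=uv.astype(int);x0,y0=u-30,v-25;print(x0,y0)
cv2.imwrite('pics/w9z.png',cv2.resize(im[y0:y0+50,x0:x0+60],None,fx=10,fy=10,interpolation=cv2.INTER_CUBIC))
E
```

```text
[522.11664275 -58.31795725 159.23407963] 12.3 0.18604513958701685 [-0.57282411 -0.24462128 -0.70483065]
spindle_tip [([697.9, -245.4, -0.8], 0.59), ([590.0, -38.4, 106.2], 0.47)]
spindle_flat []
knob_index [([537.6, -54.7, 154.0], 0.96), ([581.0, -181.5, 14.5], 0.93), ([495.0, -152.6, 11.4], 0.87)]
knob_socket [([501.1, -166.7, 14.2], 0.92), ([589.7, -167.0, 10.5], 0.74), ([524.0, -63.4, 151.5], 0.71)]
[309.02595367 141.0553987 ]
279 116
```

View pics/w9.png

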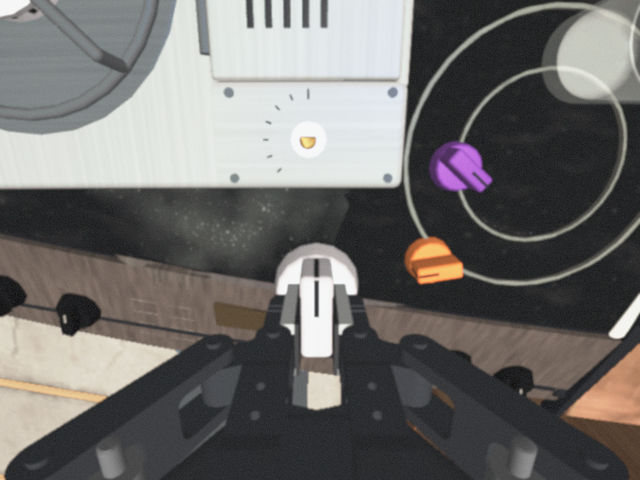

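View pics/w9z.png

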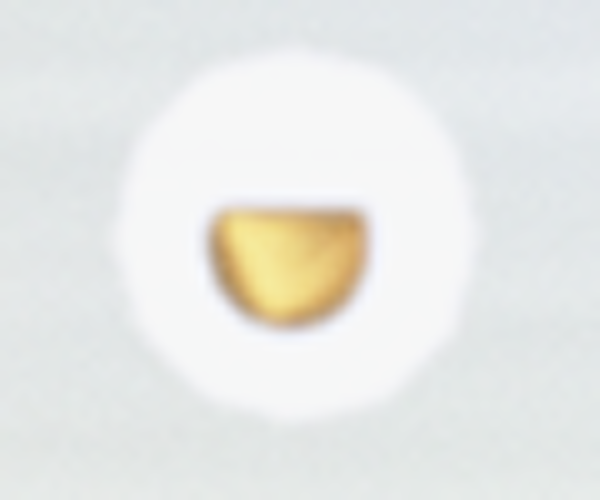

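```bash
python3 - <<'E'
from h import *
s=observe();p=cams.camera('wrist');T=wristT(s,p);R=cv2.Rodrigues(np.array(s['tcp_rot']))[0]
print('cam in tool',np.array(p['tool_from_camera']).round(3)[:3])
zt=s['tcp_pos'][2]
for n,uv,z in [('bodyc',(307.45,140.35),101),('collar',(308.35,139.05),86),('tip',(307.45,140.35),106)]:
    w=ray(p,uv,z,T);print(n,w,R.T@(w-s['tcp_pos']))
# flat edge dir
a=ray(p,(279+21.5,116+20.8),104,T);b=ray(p,(279+36.5,116+20.8),104,T);d=b-a;print('flat yaw',np.arctan2(d[0],-d[1]),a,b)
# lid front edge, deck front edge yaw
a=ray(p,(215,79.5),93,T);b=ray(p,(400,79.5),93,T);d=b-a;print('lid yaw',np.arctan2(d[0],-d[1]))
for u,v in [(274.5,290),(357.5,290),(316,245)]:
    w=ray(p,(u,v),zt-4.75,T);print('knob',R.T@(w-s['tcp_pos']))
im=cv2.imread('pics/w9.png');cv2.imwrite('pics/w9k.png',cv2.resize(im[235:365,256:376],(554,600),interpolation=cv2.INTER_CUBIC))
cv2.imwrite('pics/w9l.png',cv2.resize(im[60:200,200:420],None,fx=3.5,fy=3.5,interpolation=cv2.INTER_CUBIC))
E
```

```text
cam in tool [[ 1.00000e+00  0.00000e+00 -0.00000e+00  8.50000e-01]
 [-0.00000e+00  9.54000e-01  3.00000e-01 -7.60850e+01]
 [ 1.00000e-03 -3.00000e-01  9.54000e-01 -1.43137e+02]]
bodyc [589.91231346 -40.48954441 101.        ] [ -4.20210384 -69.90028941  58.21944972]
collar [590.24799245 -40.61080079  86.        ] [ -4.0215575  -70.2095337   73.21942153]
tip [590.08708407 -40.58387127 106.        ] [ -4.07666284 -70.0538721   53.21943779]
flat yaw 0.1865251757820666 [591.18891969 -36.37319219 104.        ] [592.74843293 -44.63687636 104.        ]
lid yaw 0.18623424691528057
knob [-19.19056042  -2.33393351   4.74852306]
knob [20.63768687 -2.34830236  4.75096896]
knob [  0.72441535 -25.17607104   4.74683449]
```

View pics/w9k.png

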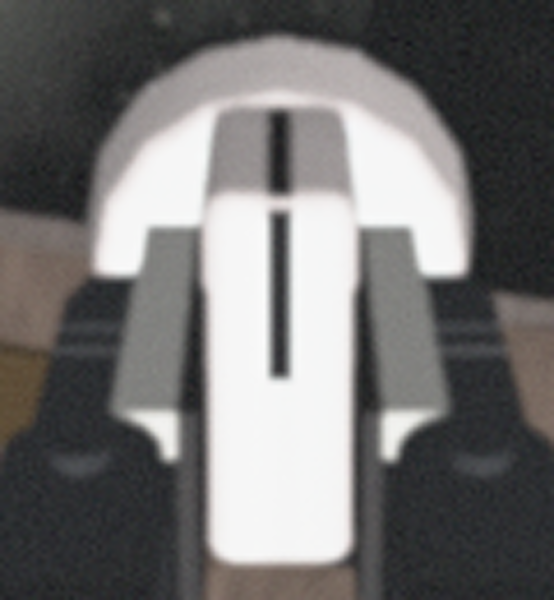

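View pics/w9l.png

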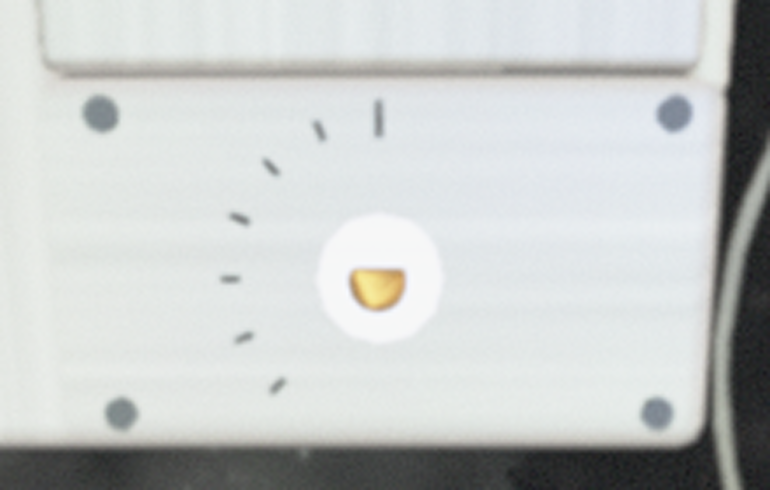

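```bash
python3 - <<'E'
from h import *
s=observe();p=cams.camera('wrist')
T=np.array(p['tool_from_camera'])
print(s['clock'])
k=130/600
f=lambda u,v,z:ray(p,(256+u*120/554-.4,235+v*k-.4),z,T).round(2)
print('skirt bottom front (-21)',f(277,35,19.75));print('skirt top front',f(280,92,4.75))
print('bar front top',f(280,197,-18.25),f(280,108,4.75),'rear top',f(280,565,-18.25))
print('line',f(279,215,-18.25),f(281,378,-18.25), 'l/r bar', f(207,300,-18.25),f(355,300,-18.25))
E
```

```text
12.6
skirt bottom front (-21) [  0.51 -21.51  19.75]
skirt top front [  0.84 -20.5    4.75]
bar front top [  0.84 -19.44 -18.25] [  0.84 -18.78   4.75] rear top [  0.85  18.39 -18.25]
line [  0.76 -17.73 -18.25] [  0.94  -1.63 -18.25] l/r bar [ -5.62  -9.48 -18.25] [  7.49  -9.48 -18.25]
```

Request:
{"method": "play_rows", "body": {"grip": [-1,-1,-1,-1,-1], "slide": [[-0.003,-0.02,0],[-0.005,-0.045,0],[-0.005,-0.0698,0],[-0.005,-0.0698,0.01],[-0.005,-0.0698,0.025]], "delta_rot": [[0,0,0],[0,0,0],[0,0,0],[0,0,0],[0,0,0]]}}

```text
clock: 13.07
tcp_pos: [591.3, -38.9, 134.7]
tcp_rot: [-2.42, 2.001, -0.005]
force: [-0.1, 1.3, -1.6]
gripper_width: 12.7
```

Request:
{"method": "play_rows", "body": {"grip": [-1,-1,-1,-1,-1], "slide": [[0,0,0],[0,0,0],[0,0,0],[0,0,0],[0,0,0]], "delta_rot": [[0,0,0],[0,0,0],[0,0,0],[0,0,0],[0,0,0]]}}

```text
clock: 13.48
tcp_pos: [589.9, -39.2, 135.2]
tcp_rot: [-2.419, 2.003, -0.002]
force: [0.1, 0.2, -0.5]
gripper_width: 12.7
```

```bash
python3 - <<'E'
from h import *
s=observe();print(s['tcp_pos'],s['clock'],jaw(s)+np.pi/2,s['force'])
for n in ('side','top'):
    p=shot(n,n+'10.png')
    c=s['tcp_pos'];u,v=cv2.projectPoints(np.array([c-[0,0,20]]),np.array(p['rvec'],float),np.array(p['tvec'],float),p['camera_matrix'],np.array(p['distortion'],float))[0].ravel().astype(int)
    print(n,u,v)
    im=cv2.imread(f'pics/{n}10.png');cv2.imwrite(f'pics/{n}10z.png',cv2.resize(im[v-35:v+40,u-45:u+45],None,fx=8,fy=8,interpolation=cv2.INTER_CUBIC))
E
```

```text
[589.91416118 -39.18982312 135.19363432] 13.4833 0.18758537330214997 [ 0.10782235  0.19086346 -0.50136074]
side 258 249
top 261 267
```

View pics/side10z.png

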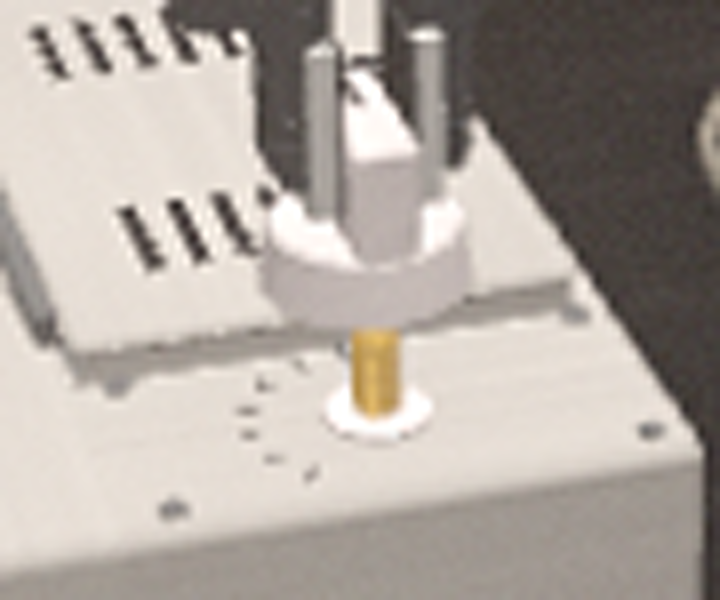

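View pics/top10z.png

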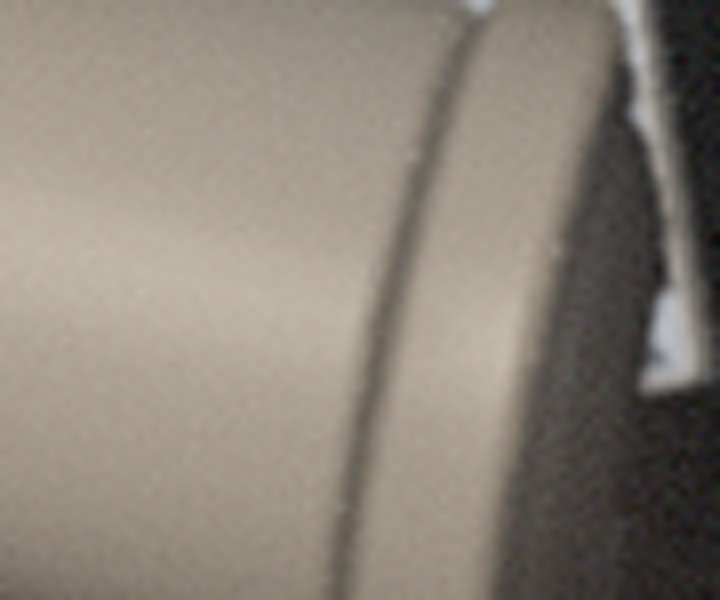

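The side view shows the knob over the spindle, with the skirt centre at zoom column 365 and the spindle at 376. The knob sits about 2 mm too far left, and I'll compute the exact amount.

```bash
python3 - <<'E'
from h import *
p=cams.camera('side');s=observe()
P=lambda w:cv2.projectPoints(np.array([w],float),np.array(p['rvec'],float),np.array(p['tvec'],float),p['camera_matrix'],np.array(p['distortion'],float))[0].ravel()
zz=lambda uv:((uv-[258-45,249-35])+.44)*8
a=np.linspace(0,2*np.pi,721)
def circ(c,r,z):
    q=np.array([zz(P([c[0]+r*np.cos(t),c[1]+r*np.sin(t),z])) for t in a]);return q[:,0].min(),q[:,0].max(),q[:,1].min(),q[:,1].max()
zb=s['tcp_pos'][2]-19.75
for c in [(589.9,-39.2),(589.9,-41.2)]:
    print('knob',c,'bot',np.round(circ(c,21,zb)),'top',np.round(circ(c,21,zb+15)))
for c in [(590,-42),(590,-40),(588,-42)]:
    print('spind',c,np.round(circ(c,5,98)),np.round(circ(c,5,88)),'collar',np.round(circ(c,10,86)))
E
```

```text
knob (589.9, -39.2) bot [259. 472. 236. 338.] top [256. 471. 170. 269.]
knob (589.9, -41.2) bot [269. 483. 236. 337.] top [266. 482. 169. 269.]
spind (590, -42) [357. 407. 349. 373.] [358. 408. 392. 417.] collar [333. 433. 388. 438.]
spind (590, -40) [347. 397. 349. 374.] [348. 398. 393. 418.] collar [323. 423. 389. 439.]
spind (588, -42) [357. 408. 353. 378.] [359. 409. 397. 422.] collar [334. 434. 393. 444.]
```

```bash
python3 - <<'E'
import cv2,numpy as np
im=cv2.imread('pics/side10z.png').astype(int)
for c in (330,365,376,385,340): print(c,[(r,im[r,c].tolist()) for r in range(240,450,8)] if c in(340,376) else '')
E
```

```text
330 
365 
376 [(240, [172, 175, 186]), (248, [171, 174, 185]), (256, [169, 173, 185]), (264, [186, 190, 201]), (272, [188, 193, 203]), (280, [179, 183, 192]), (288, [180, 185, 195]), (296, [181, 188, 198]), (304, [181, 186, 196]), (312, [179, 182, 193]), (320, [182, 182, 193]), (328, [154, 185, 207]), (336, [113, 189, 226]), (344, [100, 180, 218]), (352, [93, 162, 198]), (360, [93, 164, 200]), (368, [99, 171, 208]), (376, [99, 167, 204]), (384, [100, 170, 207]), (392, [102, 175, 212]), (400, [99, 173, 212]), (408, [100, 174, 214]), (416, [161, 203, 232]), (424, [241, 248, 254]), (432, [242, 243, 248]), (440, [199, 205, 216]), (448, [200, 208, 217])]
385 
340 [(240, [231, 236, 244]), (248, [249, 254, 255]), (256, [245, 250, 255]), (264, [225, 230, 239]), (272, [188, 192, 202]), (280, [175, 179, 190]), (288, [178, 182, 193]), (296, [175, 180, 191]), (304, [177, 181, 193]), (312, [178, 182, 194]), (320, [176, 180, 192]), (328, [159, 164, 174]), (336, [142, 150, 157]), (344, [127, 133, 138]), (352, [142, 147, 152]), (360, [194, 200, 209]), (368, [218, 225, 233]), (376, [213, 221, 228]), (384, [221, 228, 238]), (392, [247, 249, 253]), (400, [255, 255, 255]), (408, [253, 255, 255]), (416, [254, 255, 255]), (424, [250, 253, 255]), (432, [207, 212, 225]), (440, [199, 207, 216]), (448, [213, 222, 231])]
```

Request:
{"method": "play_rows", "body": {"grip": [-1,-1,-1,-1,-1], "slide": [[0.0015,0,0],[0.0015,0,0.004],[0.0015,0,0.008],[0.0015,0,0.011],[0.0015,0,0.013]], "delta_rot": [[0,0,0],[0,0,0],[0,0,0],[0,0,0],[0,0,0]]}}

```text
clock: 14.05
tcp_pos: [589.6, -40.4, 120.4]
tcp_rot: [2.419, -2.003, -0.002]
force: [0.1, 0.4, -0.4]
gripper_width: 12.7
```

Request:
{"method": "play_rows", "body": {"grip": [-1,-1,-1,-1,-1], "slide": [[0,0,0],[0,0,0],[0,0,0],[0,0,0],[0,0,0]], "delta_rot": [[0,0,0],[0,0,0],[0,0,0],[0,0,0],[0,0,0]]}}

```text
clock: 14.47
tcp_pos: [590.1, -40.5, 121.5]
tcp_rot: [-2.42, 2.003, -0.001]
force: [0.8, -0.2, 0.1]
gripper_width: 12.5
```

Request:
{"method": "play_rows", "body": {"grip": [-1,-1,-1,-1,-1], "slide": [[0,0,0.002],[0,0,0.004],[0,0,0.006],[0,0,0.006],[0,0,0.006]], "delta_rot": [[0,0,0],[0,0,0],[0,0,0],[0,0,0],[0,0,0]]}}

```text
clock: 14.88
tcp_pos: [589.8, -40.4, 115.0]
tcp_rot: [2.42, -2.003, -0.001]
force: [0.2, 0.2, 0.0]
gripper_width: 12.7
```

Still no force at underside z ≈ 95, so it's sliding on freely. I continue down.

Request:
{"method": "play_rows", "body": {"grip": [-1,-1,-1,-1,-1], "slide": [[0,0,0.001],[0,0,0.002],[0,0,0.003],[0,0,0.003],[0,0,0.003]], "delta_rot": [[0,0,0],[0,0,0],[0,0,0],[0,0,0],[0,0,0]], "squeeze": 70}}

```text
clock: 15.3
tcp_pos: [590.2, -40.5, 112.9]
tcp_rot: [-2.42, 2.003, -0.001]
force: [-1.0, -0.2, 5.6]
gripper_width: 12.2
```

Request:
{"method": "play_rows", "body": {"grip": [-1,-1,-1,-1,-1], "slide": [[0,0,0.001],[0,0,0.002],[0,0,0.003],[0,0,0.004],[0,0,0.004]], "delta_rot": [[0,0,0],[0,0,0],[0,0,0],[0,0,0],[0,0,0]]}}

```text
clock: 15.72
tcp_pos: [590.2, -40.5, 109.2]
tcp_rot: [-2.42, 2.003, -0.002]
force: [-2.0, 0.7, 7.9]
gripper_width: 11.9
```

```bash
python3 - <<'E'
from h import *
s=observe();print(s['tcp_pos'],s['clock'],jaw(s)+np.pi/2,s['force'],s['gripper_width'])
p=shot('side','s11.png');im=cv2.imread('pics/s11.png');cv2.imwrite('pics/s11z.png',cv2.resize(im[214:289,213:303],None,fx=8,fy=8,interpolation=cv2.INTER_CUBIC))
E
```

```text
[590.20221084 -40.51476581 109.15436941] 15.7167 0.18785735974993667 [-2.00657725  0.6891209   7.87598546] 11.916409932343917
```

View pics/s11z.png

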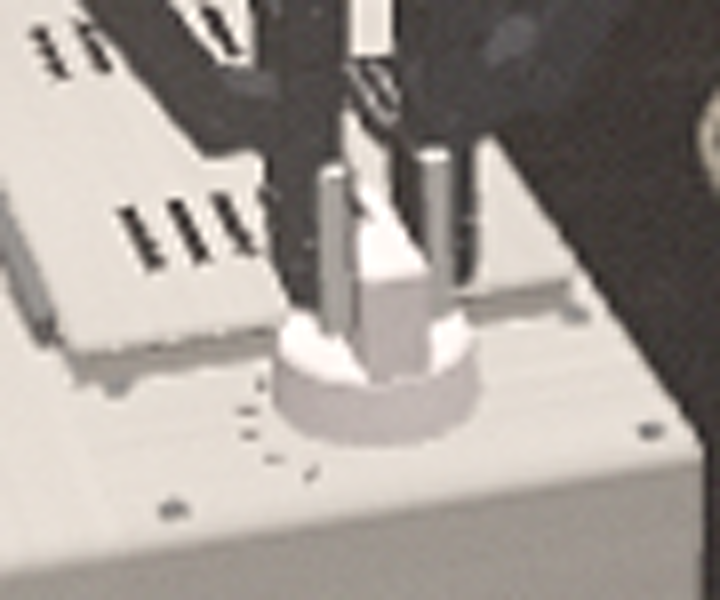

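Request:
{"method": "play_rows", "body": {"grip": [-1,-1,-1,-1,-1], "slide": [[0,0,0.001],[0,0,0.002],[0,0,0.002],[0,0,0.002],[0,0,0.002]], "delta_rot": [[0,0,0],[0,0,0],[0,0,0],[0,0,0],[0,0,0]]}}

```text
clock: 16.18
tcp_pos: [590.3, -40.5, 108.5]
tcp_rot: [-2.419, 2.003, -0.003]
force: [-4.2, 0.3, 14.7]
gripper_width: 12.5
```

Request:
{"method": "play_rows", "body": {"grip": [-1,-1,-1,-1,-1], "slide": [[0,0,0.001],[0,0,0.001],[0,0,0.001],[0,0,0.001],[0,0,0.001]], "delta_rot": [[0,0,0],[0,0,0],[0,0,0],[0,0,0],[0,0,0]]}}

```text
clock: 16.6
tcp_pos: [590.4, -40.5, 108.3]
tcp_rot: [-2.419, 2.002, -0.004]
force: [-7.2, 0.5, 20.0]
gripper_width: 12.0
```

```bash
python3 - <<'E'
from h import *
s=observe();print(s['tcp_pos'],s['clock'],jaw(s)+np.pi/2,s['force'],s['gripper_width'])
p=shot('side','s12.png');im=cv2.imread('pics/s12.png');cv2.imwrite('pics/s12z.png',cv2.resize(im[190:310,190:310],(600,600),interpolation=cv2.INTER_CUBIC))
for l in ('knob_index','spindle_tip','knob_socket'): print(l,[(np.round(d['location'],1).tolist(),round(d['score'],2)) for d in spotter.pinpoint(l,p)])
p=shot('wrist','w12.png')
for l in ('knob_index','knob_socket'): print(l,[(np.round(d['location'],1).tolist(),round(d['score'],2)) for d in spotter.pinpoint(l,p)])
E
```

```text
[590.43026624 -40.53895139 108.30229212] 16.6 0.18798378153119488 [-7.15339103  0.51062662 20.04412439] 11.956011963234232
knob_index [([607.2, -39.8, 103.7], 0.98), ([496.2, -159.1, 10.3], 0.83), ([581.9, -179.8, 14.6], 0.76), ([801.5, -323.4, 10.9], 0.6), ([715.7, -53.5, 94.5], 0.56)]
spindle_tip [([719.5, -52.2, 97.9], 0.51)]
knob_socket [([590.7, -168.2, 10.6], 0.78), ([789.6, -329.3, 16.4], 0.67), ([504.5, -168.6, 15.3], 0.66), ([586.5, -37.6, 96.8], 0.58)]
knob_index [([585.6, -184.0, 16.8], 0.85), ([604.8, -37.7, 100.1], 0.78)]
knob_socket [([503.8, -167.8, 11.4], 0.88), ([589.8, -167.1, 11.4], 0.66), ([594.5, -39.4, 99.4], 0.55)]
```

View pics/s12z.png

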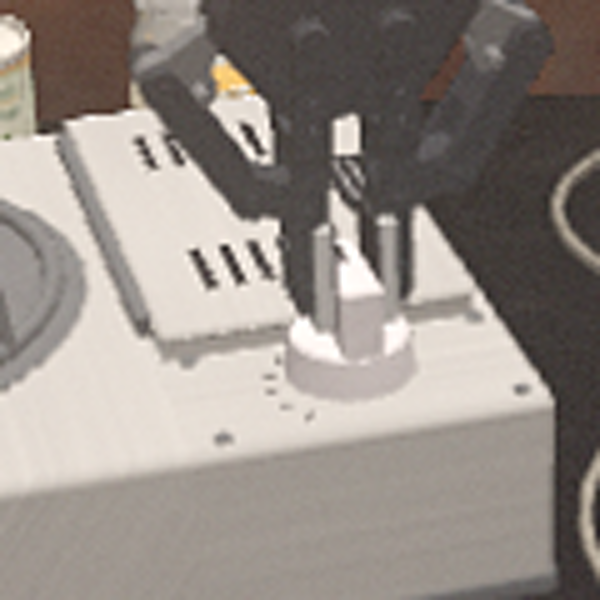

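View pics/w12.png

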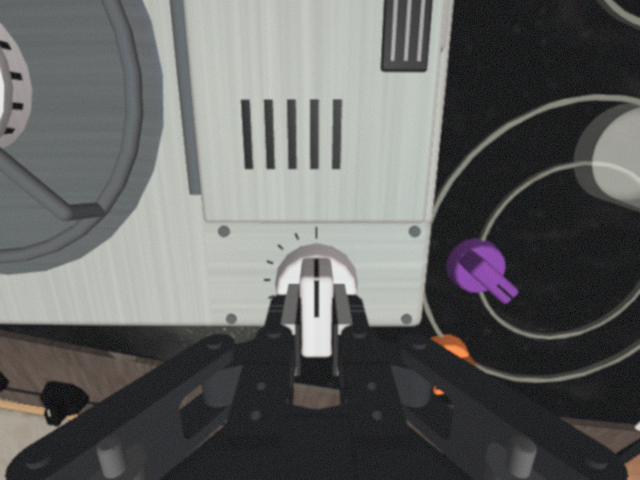

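The knob is seated with its index line pointing at the top dial tick (316,232). The lid is flat, the knob is at its stop (108.3 mm TCP, 20 N), and the state is steady. I'm handing in.

```bash
python3 -c "
from h import *
print(order.sign_off())"
```

```text
the job is handed in; nothing more can be done
None
```

The lid is shut and the silver knob is on the spindle, flat to flat. I handed the job in at about 17 s with the fingers still pressing the knob down. No verdict was reported, so the lines below are my own last checks.

- **Lid:** I pushed it down on its pad until it stopped at 92.9 mm with 13 N. Shut should be 93 mm, and the pictures show it lying flat on the cooker.
- **Knob on the spindle:** It slid on without resistance. Its yaw is 0.188 rad, against 0.187 measured for the spindle's flat, and its index line points at the top dial tick.
- **Valve:** Resistance began at 5.6 N and rose to 7.9 N. After that the force climbed to 20 N over less than 1 mm more travel, which means the valve is at its stop. I worked the height out from the gripper, and it puts the knob's underside about 0.5 mm below the nominal 89 mm.
- **Other things on the range:** I touched none of them, but I did not measure their positions again at the end.

Some checks disagreed:
- **Spindle position:** The wrist and side cameras disagreed by about 1–2 mm sideways on where the spindle is. I used a value between them.
- **Side load:** About 7 N of sideways force remained on the gripper at the end.
- **Spotter readings:** The spotter's last readings of the knob were a few millimetres off, about its normal error.

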